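# Build the clamping stack on the jig stud

## Task

Set up the clamping jig on the bench. First take the wing nut off the storage post and lay it in the parts dish; then stack on the jig's stud, from the bottom up and in this order, the flat disc, the bracket (upstand up), the spacer from the storage post and last the wing nut, each fitted over the stud, lying flat on the one below and let go before you go on to the next. Set things down rather than drop them, and leave the handle blank, the oil bottle and the file where they are.

Things in the scene. Friction and masses are not known exactly. Their poses are not given: they have to be found in the camera images.
- jig: Steel jig fixed to the bench: dark plate 90 x 90 x 8 mm, on it a round boss 40 mm in diameter, and in the middle a smooth upright stud 10 mm in diameter (last 6 mm tapered). Origin: centre of the plate's underside, on the bench, on the stud's axis; z up. Boss top (the seat) 28 mm above the origin, stud tip 90 mm. The finished stack is 56 mm high.
- post: Storage post fixed to the bench: pale wooden block 60 x 60 x 25 mm with a 10 mm stud in the middle, tip 67 mm above the bench. Origin: centre of the block's underside, on the stud's axis. At the start the spacer stands on the block over the stud and the wing nut lies on the spacer.
- dish: Round shallow aluminium parts dish, fixed to the bench: 120 mm across, rim 10 mm high, flat floor 4 mm thick and about 100 mm across. Origin: centre of its underside, on the bench.
- disc: Flat round steel disc like a big washer, 56 mm in diameter, 10 mm thick, with an 18 mm hole in the middle, lying flat on the bench. Origin: centre of its underside. 0.15 kg.
- bracket: Steel bracket lying flat: strap 102 mm long (own x -56 to +46 mm), 36 wide (y), 12 thick, 18 mm hole at the origin; at the +x end an upstand 8 mm thick rises to 30 mm above the underside. Origin: underside, hole axis, below the centre of mass; z up. 0.3 kg. Any heading on the jig. There, fingers closing along its length on the spacer may strike the upstand; across its width they are clear.
- spacer: Short steel tube, 38 mm in diameter, 20 mm high, 18 mm bore; starts on the storage post under the wing nut. Origin: centre of its underside. 0.08 kg.
- wingnut: Steel wing nut without thread: it slips on and off the stud. Round hub 28 mm in diameter, 14 mm high, 18 mm bore; two wings 6 mm thick along own x, about 60 mm over both, rising to about 23 mm above the underside. Grip the hub along own y. Origin: centre of the hub's underside; z up. Starts on the spacer on the storage post. 0.06 kg.
- blank: Bystander: dark wooden knife-handle blank, a loose block 90 x 30 x 22 mm. Origin: centre of its underside, length along own x. Leave it alone.
- oil: Bystander: grey plastic oil bottle standing upright, 52 mm in diameter, 120 mm tall, loose. Origin: centre of its underside. Leave it alone.
- file: Bystander: hand file with pale wooden handle, lying on the bench along own x, 260 mm long (x from -100 mm, the handle's end, to +160 mm), 22 mm thick at the handle. Origin: on the bench, near the front of the handle. Leave it alone.
Mind the look-alikes: they are no part of the job. Of the things that look like the dish, the middle-sized one is meant.

How it is judged:
By the outcome, as a careful person would: the job done as asked, in the order asked, and still so for the second after the job is handed in, with the robot touching nothing.
It also fails if it takes over 128 s, if anything falls off the work surface, if the arm or the gripper's body presses on something with over 40 N, if the wrist force passes 120 N, or if a joint passes its speed limit or range.

## Robot

A 6-joint arm with a two-finger parallel gripper is mounted at the origin on the work surface. World frame = base frame: x ahead of the robot, y to its left, z up, the work surface at z = 0. Lengths are in m, angles in degrees, forces in N, time in s.
With the tool pointing down it reaches from about 0.35 to 0.875 m from the base axis. Payload 4.2 kg.
Tool frame: the origin (TCP) lies midway between the tips of the shut fingers; the grasp point (between the pads) lies 19 mm behind it; y points along the fingers, z is the direction in which the jaws open and shut, and the axes are right-handed (so a half turn about y gives the same grasp; the last joint's range is limited). The gripper opens to 87 mm and grips with 3 to 60 N. Pads are 19 mm wide; open, the fingers measure 117 mm over their backs; the gripper's body (75 mm by 190 mm) begins 51 mm behind the grasp point.
Start: joints at [-53.48, 22.042, 0.453, 0, -68.411, -14.817], TCP at [0.231, -0.581, 0.198] pointing down, gripper open.
Joint ranges: [-179.83, 179.83], [-69.29, 118.12], [-61.27, 80.66], [-181.25, 117.63], [-171.15, -9.14], [-177.46, 177.46]. Speed limits (degrees/s): [159.86, 159.86, 180, 180, 180, 180].

## Interface

Orientations are given as [roll, pitch, yaw] about the fixed x, y, z axes, in that order (R = Rz(yaw) Ry(pitch) Rx(roll)).
In Python, from workcell import env gives the robot as it stands. The module is installed in compiled form; this text tells all that it offers. Calls block until the motion is done:
- env.goto(position, orientation): joint-space move of the TCP to a pose.
- env.move_straight(position, rotation=None, rate=0.15, force_limit=None): straight line of the TCP; rotation=None keeps the orientation; rate is the mean speed in m/s. With force_limit (N) it stops when the force on the tool has changed by that much, and returns True; else False.
- env.set_joints(angles): joint-space move.
- env.gripper_to(opening, grasp_force=None): opening from 0.0 (shut) to 1.0 (fully open); grasp_force is the grip in N (None keeps the last); returns when the fingers have stopped.
- env.dwell(seconds).
- env.inverse_kinematics(position, orientation): joint angles nearest the present ones, or None.
- env.read_state(): the state.
- env.grab_frame(name): name is "side" or "top"; returns a dict with "image" (384x512x3 uint8, blue, green, red), "fx", "fy", "cx", "cy" (pixels), "position" and "orientation" of the camera in the world. Camera axes: x right, y up, looking along -z (the intrinsics and any distortion apply to the point x, -y, -z); pixel columns grow to the right and rows downward; lengths in m; the calibration is good to about 2 mm. A picture is of the moment at which its call begins. There is no depth.
A pose or a line that the arm cannot do raises env.Unreachable and nothing moves.
- env.close_job(): hands the job in, once; it reports no verdict.
Trained networks look in a picture, given as the dict that the camera call returned (one of the last four; its "shot" number tells which), for a name from the list of things; names that differ only in an ending like _2 or _b are one class to them, and where a whole thing is asked for, a point or a joint stands for the part that bears it (a point fixed in the world has none). Each returns a list of dicts, best first, with "score" (0 to 1); they miss things now and then, are a little off and sometimes report something else, mostly with a low value. They report only what shows in the picture. A call takes as long as a camera call. They do not tell look-alikes from the thing itself.
- env.search_frame(picture, thing): "xyz" ([x, y, z] in m, in world coordinates, good to about 4 mm: the middle of the surface that is visible of it).
- env.trace(picture, thing): "mask" (384x512 bool, what is visible of it).
The state is a dict: "clock": time; "joint_positions": joint angles; "qvel": joint speeds; "joint_torque": joint torques, N m; "position": TCP position; "tool_rot": TCP orientation; "force": force on the tool from outside, world axes, zero at the start; "wrist_torque": the same for the moment, N m; "opening": opening from 0.0 (shut) to 1.0 (fully open).
Only numpy, scipy, OpenCV 4.12 (cv2) and the standard library are available. Lean on these libraries where they do the work, as an engineer would, in place of code of your own. Each camera call takes 0.05 s, during which the arm holds its last target.

## Working session

There is one attempt and no reset: what is moved stays moved. The work goes in short steps, each a Python script; the robot and the scene stay as the last script left them, time stands still between calls to the robot, and variables do not carry over. Pictures are saved under pics/ and viewed, and the job is handed in when it is done.

```bash
mkdir -p pics
python3 - <<'E'
from workcell import env
import cv2
s=env.read_state();print(s)
for n in("side","top"):
    f=env.grab_frame(n);cv2.imwrite(f"pics/{n}0.png",f["image"]);print({k:v for k,v in f.items() if k!="image"})
    for t in["jig","post","dish","disc","bracket","spacer","wingnut","blank","oil","file"]:
        print(t,[(round(d["score"],2),[round(float(x),3) for x in d["xyz"]]) for d in env.search_frame(f,t)])
print(env.read_state()["clock"])
E
```

```text
{'clock': 0.0, 'joint_positions': array([-5.34798488e+01,  2.20918597e+01,  3.78824611e-01, -2.89521656e-02,
       -6.84091266e+01, -1.48156013e+01]), 'qvel': array([-0.00615507,  0.00224795,  0.00433031, -0.06949994, -0.07710295,
        0.03547207]), 'joint_torque': array([ 2.49167651e-04, -3.90668106e+01,  1.87407696e+01,  4.21955332e+00,
        1.10732039e-02, -2.11817869e-04]), 'position': array([ 0.23090281, -0.58008024,  0.19684164]), 'tool_rot': array([-8.98750193e+01,  5.23474919e-03,  2.16938732e+01]), 'force': array([-0.07304541,  0.0074134 , -0.41865949]), 'wrist_torque': array([ 0.01724309, -0.00452354,  0.05386733]), 'opening': 1.0006261143947355}
{'fx': 390.275253992488, 'fy': 390.275253992488, 'cx': 253.3048074054844, 'cy': 193.67361872483625, 'position': array([0.51059403, 0.92434547, 0.70464702]), 'orientation': array([  56.25260063,   -1.32546575, -173.37163656]), 'shot': 1}
jig [(0.86, [0.608, -0.212, 0.004])]
post [(0.74, [0.621, 0.255, 0.025])]
dish [(0.77, [0.616, 0.017, 0.007]), (0.77, [0.784, 0.054, 0.008])]
disc [(0.42, [0.46, -0.147, 0.012])]
bracket [(0.
[... 289 characters left out ...]
98524, 'cy': 193.54161772121114, 'position': array([0.37347847, 0.00384494, 1.39889624]), 'orientation': array([ 10.0583433 ,  -0.98922567, -88.4207801 ]), 'shot': 2}
jig [(0.67, [0.604, -0.224, 0.004]), (0.25, [0.624, 0.224, 0.024])]
post [(0.5, [0.625, 0.223, 0.022])]
dish [(0.88, [0.79, 0.053, -0.003]), (0.8, [0.619, 0.016, 0.004]), (0.59, [0.806, -0.145, 0.008])]
disc [(0.56, [0.463, -0.157, 0.01])]
bracket [(0.87, [0.446, 0.011, 0.013])]
spacer [(0.6, [0.621, 0.224, 0.051])]
wingnut [(0.71, [0.451, 0.011, 0.011]), (0.46, [0.627, 0.235, 0.059])]
blank [(0.8, [0.462, 0.163, 0.022])]
oil [(0.72, [0.475, 0.39, 0.081]), (0.26, [0.462, 0.165, 0.017])]
file [(0.64, [0.484, -0.388, 0.014])]
1.1
```

View pics/side0.png

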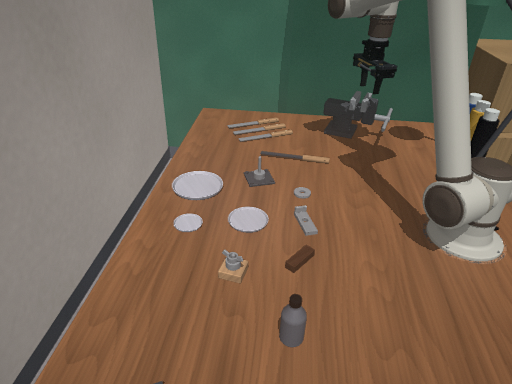

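View pics/top0.png

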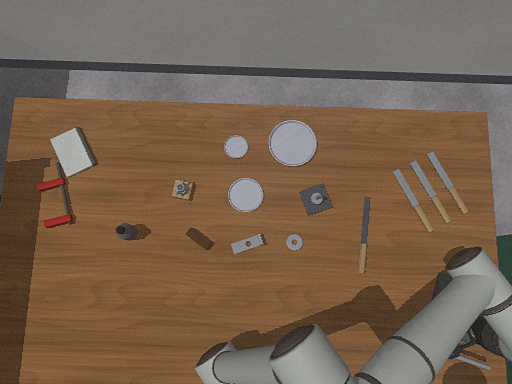

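The picture shows three dishes in the top view: small (236,147), middle (246,195) and large (293,143). The middle-sized one at (246,195) fits. The crops below should confirm it and give better measurements.

```bash
cat > h.py <<'E'
import numpy as np,cv2
from scipy.spatial.transform import Rotation as R
def cam(f):
    return R.from_euler('xyz',f["orientation"],degrees=True).as_matrix(),np.array(f["position"])
def proj(f,P):
    M,p=cam(f);q=(np.atleast_2d(P)-p)@M
    return np.stack([f["cx"]+f["fx"]*q[:,0]/-q[:,2], f["cy"]-f["fy"]*q[:,1]/-q[:,2]],1)
def back(f,uv,z):
    M,p=cam(f);uv=np.atleast_2d(uv).astype(float)
    d=np.stack([(uv[:,0]-f["cx"])/f["fx"],-(uv[:,1]-f["cy"])/f["fy"],-np.ones(len(uv))],1)@M.T
    return p+d*((z-p[2])/d[:,2])[:,None]
def save(f,n,c=None,s=1):
    im=f["image"] if isinstance(f,dict) else f
    if c: im=im[c[1]:c[3],c[0]:c[2]]
    cv2.imwrite("pics/"+n,cv2.resize(im,None,fx=s,fy=s,interpolation=cv2.INTER_CUBIC))
E
python3 - <<'E'
from workcell import env
from h import *
import pickle
fs={}
for n in("side","top"):
    f=env.grab_frame(n);fs[n]=f
    for t in["jig","post","dish","disc","bracket","spacer","wingnut","blank"]:
        L=env.trace(f,t)
        f["m_"+t]=L
        for d in L:
            m=d["mask"];ys,xs=np.nonzero(m)
            if len(xs): print(n,t,round(d["score"],2),len(xs),(xs.mean().round(1),ys.mean().round(1)),(xs.min(),xs.max(),ys.min(),ys.max()), back(f,[xs.mean(),ys.mean()],0.01)[0].round(4))
pickle.dump(fs,open("f0.pkl","wb"))
save(fs["top"],"t1.png",(160,120,340,260),4.4)
save(fs["side"],"s1.png",(160,140,340,290),4)
E
```

```text
side jig 0.77 453 (np.float64(258.7), np.float64(176.8)) (np.int64(245), np.int64(274), np.int64(158), np.int64(186)) [ 0.6084 -0.2171  0.01  ]
side post 0.6 454 (np.float64(234.4), np.float64(271.6)) (np.int64(219), np.int64(248), np.int64(254), np.int64(282)) [0.621  0.2397 0.01  ]
side dish 0.94 824 (np.float64(248.0), np.float64(218.9)) (np.int64(228), np.int64(268), np.int64(207), np.int64(232)) [0.6146 0.0237 0.01  ]
side dish 0.86 430 (np.float64(187.8), np.float64(222.1)) (np.int64(174), np.int64(202), np.int64(213), np.int64(231)) [0.7837 0.0637 0.01  ]
side dish 0.65 1139 (np.float64(197.5), np.float64(184.9)) (np.int64(173), np.int64(222), np.int64(170), np.int64(199)) [ 0.8027 -0.1345  0.01  ]
side disc 0.52 174 (np.float64(301.6), np.float64(192.6)) (np.int64(293), np.int64(310), np.int64(187), np.int64(198)) [ 0.4607 -0.14    0.01  ]
side bracket 0.8 365 (np.float64(304.8), np.float64(220.0)) (np.int64(295), np.int64(316), np.int64(206), np.int64(233)) [0.4496 0.0043 0.01  ]
side wingnut 0.63 124 (np.float64(231.6), np.float64(256.9)) (np.int64(223), np.int64(241), np.i
[... 775 characters left out ...]
 933 (np.float64(244.7), np.float64(194.4)) (np.int64(228), np.int64(262), np.int64(178), np.int64(211)) [0.6164 0.0174 0.01  ]
top disc 0.78 204 (np.float64(294.0), np.float64(242.5)) (np.int64(286), np.int64(302), np.int64(235), np.int64(250)) [ 0.4575 -0.1532  0.01  ]
top bracket 0.66 288 (np.float64(246.2), np.float64(244.0)) (np.int64(232), np.int64(261), np.int64(235), np.int64(253)) [0.448  0.0071 0.01  ]
top wingnut 0.44 97 (np.float64(180.6), np.float64(186.9)) (np.int64(176), np.int64(185), np.int64(180), np.int64(193)) [0.636  0.2378 0.01  ]
top blank 0.48 221 (np.float64(198.7), np.float64(238.7)) (np.int64(187), np.int64(210), np.int64(229), np.int64(249)) [0.4611 0.1669 0.01  ]
```

View pics/t1.png

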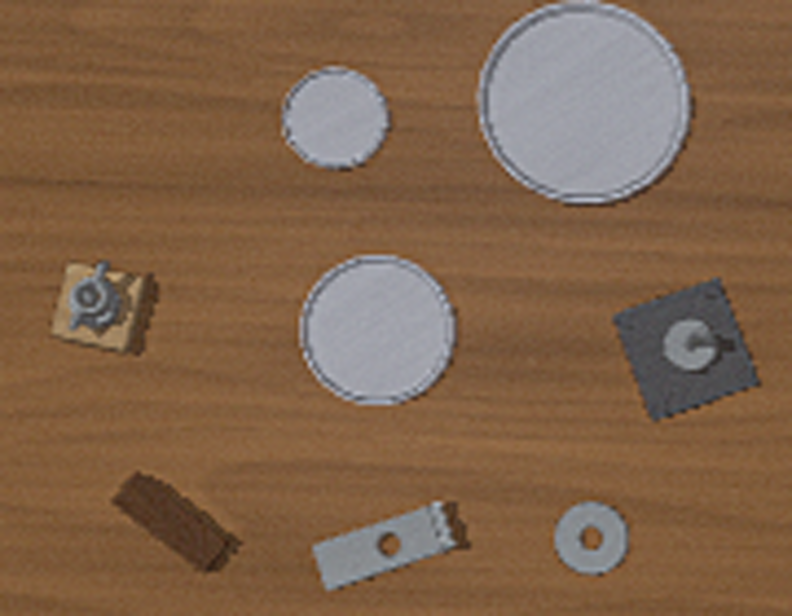

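View pics/s1.png

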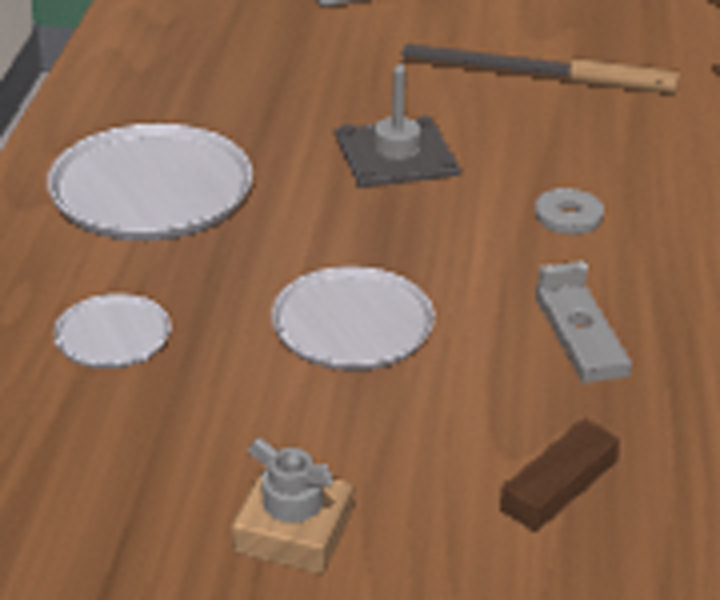

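The middle dish at top (246,195) / side (248,219) is about 35 px, i.e. about 119 mm, which matches 120 mm. The small one is about 24 px (83 mm) and the large one 46 px (160 mm). The jig is at top (315,199), the disc at (294,242), the bracket at (247,243) and the post at (182,189). Next I fit the silhouettes for precise poses.

```bash
cat > fit.py <<'E'
from h import *
from scipy.optimize import minimize
def cyl(r,z0,z1,r1=None):
    a=np.linspace(0,2*np.pi,40,endpoint=False);r1=r if r1 is None else r1
    return np.vstack([np.c_[r*np.cos(a),r*np.sin(a),a*0+z0],np.c_[r1*np.cos(a),r1*np.sin(a),a*0+z1]])
def box(x0,x1,y0,y1,z0,z1):
    return np.array([[x,y,z] for x in(x0,x1) for y in(y0,y1) for z in(z0,z1)])
M={"disc":[cyl(.028,0,.010)],"dish":[cyl(.060,0,.010)],
"jig":[box(-.045,.045,-.045,.045,0,.008),cyl(.02,.008,.028),cyl(.005,.028,.084),cyl(.005,.084,.090,.002)],
"bracket":[box(-.056,.046,-.018,.018,0,.012),box(.038,.046,-.018,.018,0,.030)],
"nut":[cyl(.014,.0,.014),box(.010,.030,-.003,.003,.009,.023),box(-.030,-.010,-.003,.003,.009,.023)],
"spacer":[cyl(.019,0,.020)]}
M["ns"]=M["spacer"]+[p+[0,0,.020] for p in M["nut"]]
SS=8
def render(f,parts,x,y,yaw,z,c):
    C,S=np.cos(yaw),np.sin(yaw);im=np.zeros(((c[3]-c[1])*SS,(c[2]-c[0])*SS),np.uint8)
    for p in parts:
        w=np.c_[C*p[:,0]-S*p[:,1]+x,S*p[:,0]+C*p[:,1]+y,p[:,2]+z]
        uv=(proj(f,w)-[c[0],c[1]]+.5)*SS-.5
        cv2.fillConvexPoly(im,cv2.convexHull(np.round(uv*16).astype(np.int32)),255,cv2.LINE_8,4)
    return cv2.resize(im,(c[2]-c[0],c[3]-c[1]),interpolation=cv2.INTER_AREA)/255.
def alpha(f,c):
    b=f["image"][c[1]:c[3],c[0]:c[2]].astype(float)
    s=(b.max(2)-b.min(2))/(b.max(2)+1)
    return np.clip((.45-s)/.25,0,1)
def fitone(f,name,x0,yaw0=None,z=0,pad=6):
    parts=M[name]
    pts=np.vstack(parts);r=np.hypot(pts[:,0],pts[:,1]).max()+.004
    w=proj(f,cyl(r,z,z+pts[:,2].max())+[x0[0],x0[1],0])
    c=[int(w[:,0].min())-3,int(w[:,1].min())-3,int(w[:,0].max())+4,int(w[:,1].max())+4]
    A=cv2.GaussianBlur(alpha(f,c),(0,0),.7)
    def cost(v):
        return ((cv2.GaussianBlur(render(f,parts,v[0]/1e3,v[1]/1e3,np.radians(v[2]) if len(v)>2 else 0,z,c),(0,0),.7)-A)**2).sum()
    best=None
    for yw in ([None] if yaw0 is None else np.arange(yaw0[0],yaw0[1],15)):
        v=[x0[0]*1e3,x0[1]*1e3]+([] if yw is None else [yw])
        s=np.array([v]+[np.array(v)+d for d in np.diag([6,6,8][:len(v)])])
        o=minimize(cost,v,method="Nelder-Mead",options=dict(initial_simplex=s,xatol=.05,fatol=.01))
        if best is None or o.fun<best.fun: best=o
    return best.x,best.fun,c,A,render(f,parts,best.x[0]/1e3,best.x[1]/1e3,np.radians(best.x[2]) if len(best.x)>2 else 0,z,c)
E
cat > m0.py <<'E'
from fit import *
import pickle
fs=pickle.load(open("f0.pkl","rb"))
rows=[]
for n,x0,yw,z in [("disc",(.459,-.150),None,0),("dish",(.616,.019),None,0),("jig",(.607,-.222),(0,90),0),("bracket",(.449,.005),(-180,180),0),("ns",(.622,.228),(0,180),.025)]:
    for cn in("top","side"):
        x,fn,c,A,B=fitone(fs[cn],n,x0,yw,z)
        print(n,cn,x.round(2),round(fn,2))
        t=np.hstack([A,B,abs(A-B)]);t=cv2.resize((t*255).astype(np.uint8),(390,int(390*t.shape[0]/t.shape[1])));rows.append(t)
k=len(rows)//2
h=max(r.shape[0] for r in rows)
g=[np.vstack([cv2.copyMakeBorder(r,0,max(0,115-r.shape[0]),0,0,cv2.BORDER_CONSTANT)[:115] for r in rows[i::2]]) for i in(0,1)]
cv2.imwrite("pics/fit0.png",np.hstack(g))
E
python3 m0.py
```

```text
disc top [ 459.86 -153.82] 13.54
disc side [ 459.67 -150.52] 1.6
dish top [617.16  15.  ] 3.74
dish side [616.64  14.65] 14.07
jig top [ 609.31 -226.36   21.51] 2.04
jig side [ 609.19 -223.44   20.7 ] 62.75
bracket top [450.64   1.03 -69.55] 12.73
bracket side [449.89   3.73 -69.49] 0.7
ns top [626.3  232.08 -23.63] 6.27
ns side [626.87 236.02 -25.48] 16.69
```

View pics/fit0.png

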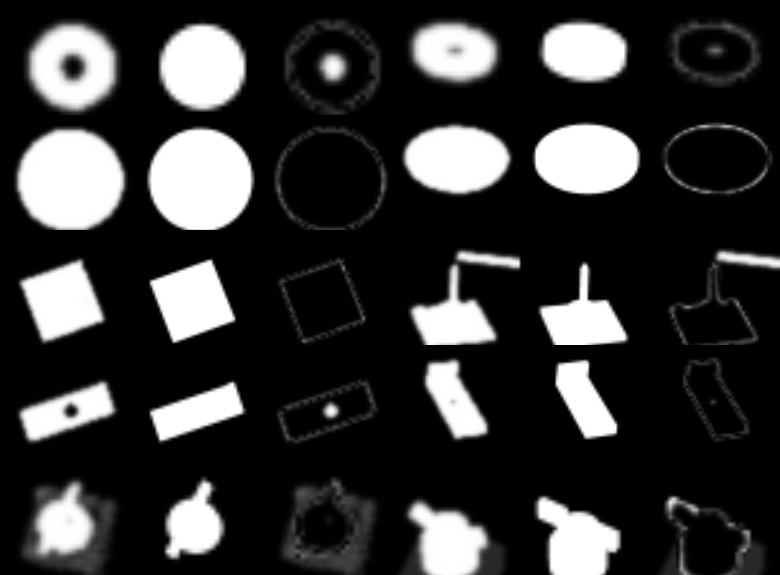

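The fits are tight. The two cameras differ by a constant of about 3 mm in y, so I average them. Next: reachability, then the nut.

```bash
cat > rb.py <<'E'
from workcell import env
from h import *
JIG=np.array([.6092,-.2249]);DISC=np.array([.4598,-.1522]);BR=np.array([.4503,.0024]);BY=-69.5
NS=np.array([.6266,.234]);NY=-24.5;DISH=np.array([.617,.0155])
def O(y): return [-90,0,y]
def st(m=""):
    s=env.read_state();print(m,"t",round(s["clock"],2),"p",s["position"].round(4),"yaw",round(s["tool_rot"][2],1),"F",s["force"].round(1),"op_mm",round(s["opening"]*87,1),"j6",round(s["joint_positions"][5]))
    return s
def go(p,z,y): env.goto([p[0],p[1],z],O(y))
def line(p,z,rate=.12,fl=None): return env.move_straight([p[0],p[1],z],None,rate,fl)
E
python3 - <<'E'
from rb import *
for n,p,y in [("nut",NS,NY),("dish",DISH,NY),("disc",DISC,0),("jig0",JIG,0),("br",BR,BY),("jigb",JIG,BY),("jign",JIG,NY)]:
    for a in(0,180):
        q=env.inverse_kinematics([p[0],p[1],.15],O(y+a)); print(n,y+a,None if q is None else np.round(q))
E
```

```text
nut -24.5 [  34.   28.    3.    0.  -65. -149.]
nut 155.5 [ 34.  28.   3.   0. -65.  31.]
dish -24.5 [  16.   23.   -5.   -0.  -62. -131.]
dish 155.5 [ 16.  23.  -5.   0. -62.  49.]
disc 0 [  1.  11. -23.  -0. -56. -91.]
disc 180 [  1.  11. -23.   0. -56.  89.]
jig0 0 [ -6.  26.   0.  -0. -64. -84.]
jig0 180 [ -6.  26.   0.   0. -64.  96.]
br -69.5 None
br 110.5 [ 21.   8. -27.   0. -55.  -1.]
jigb -69.5 [  -6.   26.    0.   -0.  -64. -153.]
jigb 110.5 [ -6.  26.   0.   0. -64.  27.]
jign -24.5 [  -6.   26.    0.   -0.  -64. -108.]
jign 155.5 [ -6.  26.   0.   0. -64.  72.]
```

```bash
python3 - <<'E'
from rb import *
go(NS,.16,155.5);st("above")
print(line(NS,.048,.12,8));st("down")
env.gripper_to(0.2,12);st("grip")
env.move_straight([NS[0],NS[1],.15],None,.12);st("lift")
for n in("side","top"):
    f=env.grab_frame(n);save(f,f"n1{n}.png",(150,140,350,290) if n=="side" else (130,120,330,270),2)
E
python3 -c "
import cv2,numpy as np
cv2.imwrite('pics/n1.png',np.hstack([cv2.imread('pics/n1side.png'),cv2.imread('pics/n1top.png')]))"
```

```text
above t 5.17 p [0.6268 0.2332 0.1601] yaw 155.4 F [-0.3 -0.8  0.8] op_mm 87.2 j6 31
False
down t 6.26 p [0.6273 0.2344 0.049 ] yaw 155.5 F [-0.2 -0.3  0.6] op_mm 86.9 j6 31
grip t 7.57 p [0.6266 0.234  0.048 ] yaw 155.5 F [-0.8  0.5  0.1] op_mm 17.6 j6 31
lift t 8.57 p [0.6259 0.2337 0.1489] yaw 155.5 F [-0.3 -0.7  0. ] op_mm 17.3 j6 31
```

View pics/n1.png

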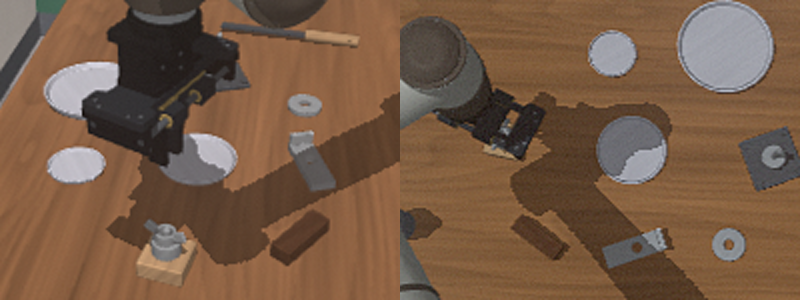

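The grip stopped exactly at the commanded 0.2, and the nut is still on the post at side ≈(232,258). So the opening may not be linear, and I need to look at the fingers.

```bash
python3 - <<'E'
from rb import *
a=[]
for n,c in(("side",(190,140,280,290)),("top",(140,160,210,210))):
    f=env.grab_frame(n)
    s=env.read_state();P=s["position"]
    Rm=R.from_euler('xyz',s["tool_rot"],degrees=True).as_matrix();z=Rm[:,2]
    im=f["image"].copy()
    im=im[c[1]:c[3],c[0]:c[2]];k=4 if n=="side" else 5
    im=cv2.resize(im,None,fx=k,fy=k,interpolation=cv2.INTER_CUBIC)
    for e in(-.0087,0,.0087):
        u=(proj(f,P+z*e)[0]-[c[0],c[1]]+.5)*k; cv2.circle(im,tuple(int(v) for v in u),3,(0,0,255),-1)
    im=im[:600]
    cv2.imwrite(f"pics/z{n}.png",im)
E
python3 -c "
import cv2,numpy as np
a=cv2.imread('pics/zside.png');b=cv2.imread('pics/ztop.png');b=cv2.copyMakeBorder(b,0,600-b.shape[0],0,0,cv2.BORDER_CONSTANT)
cv2.imwrite('pics/z.png',np.hstack([a,b]))"
```

```text
(no output)
```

View pics/z.png

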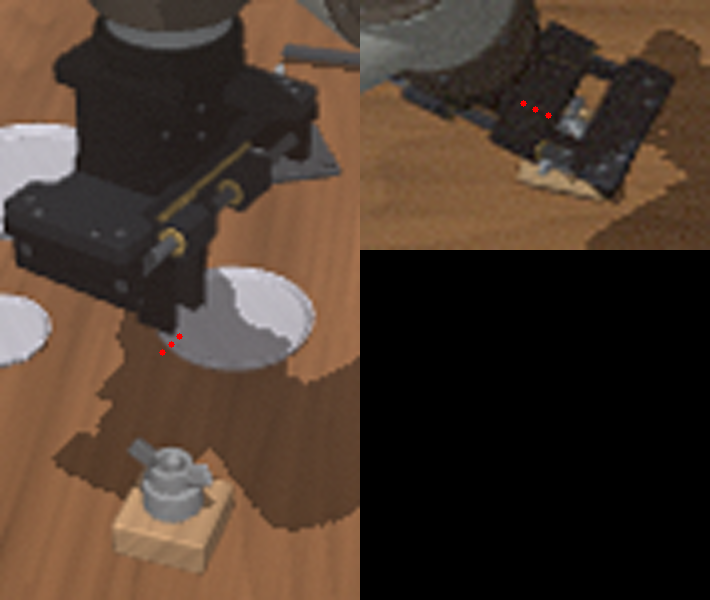

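```bash
python3 - <<'E'
from rb import *
env.gripper_to(.55);st()
print(line(NS,.048,.12,8));st("down")
env.gripper_to(0.0,12);st("grip")
line(NS,.15);st("lift")
im=[]
for n,c in(("side",(190,140,290,290)),("top",(140,160,210,265))):
    f=env.grab_frame(n);save(f,f"y{n}.png",c,4)
E
python3 -c "
import cv2,numpy as np
a=cv2.imread('pics/yside.png');b=cv2.imread('pics/ytop.png');b=cv2.copyMakeBorder(b,0,600-b.shape[0],0,0,cv2.BORDER_CONSTANT)
cv2.imwrite('pics/y.png',np.hstack([a,b]))"
```

```text
t 9.58 p [0.6266 0.234  0.15  ] yaw 155.5 F [-0.8  0.5 -0.3] op_mm 47.5 j6 31
False
down t 10.58 p [0.6273 0.2344 0.049 ] yaw 155.5 F [0.1 0.2 0.8] op_mm 48.0 j6 31
grip t 11.62 p [0.6266 0.234  0.048 ] yaw 155.5 F [-0.7 -0.8  0.4] op_mm 0.7 j6 31
lift t 12.62 p [0.626  0.2337 0.1489] yaw 155.5 F [-1.1  0.1 -0.9] op_mm 0.5 j6 31
```

View pics/y.png

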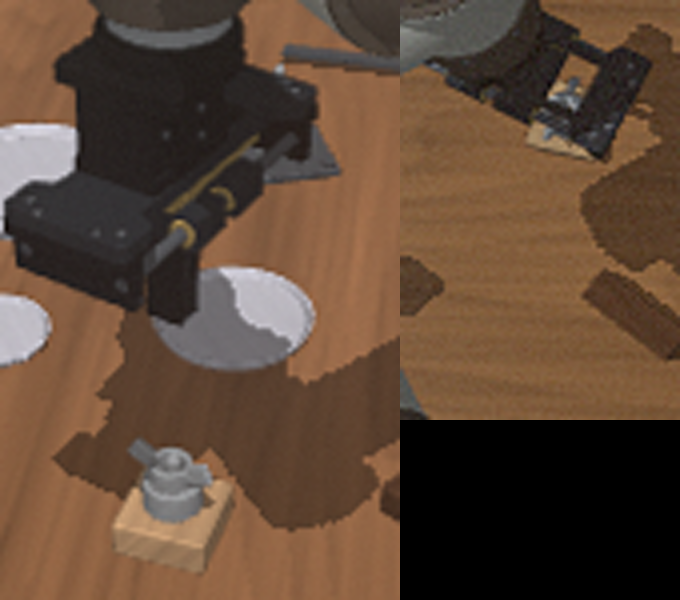

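The gripper shut fully without touching the nut, and the fingertips show at side (233,220) where the TCP projects to (233,226). So reported and actual tip disagree, or my view of it is off. I lower to the same place and look at it there.

Run:
```python
from rb import *
env.gripper_to(.55)
line(NS,.06)
st()
A=[]
for n,c in(("side",(190,200,280,300)),("top",(140,150,230,250))):
    f=env.grab_frame(n);s=env.read_state();P=s["position"]
    Rm=R.from_euler('xyz',s["tool_rot"],degrees=True).as_matrix()
    im=f["image"][c[1]:c[3],c[0]:c[2]];k=4.4
    im=cv2.resize(im,None,fx=k,fy=k,interpolation=cv2.INTER_CUBIC)
    def d(q,col):
        u=(proj(f,P+Rm@np.array(q))[0]-[c[0],c[1]]+.5)*k;cv2.circle(im,tuple(int(v) for v in u),2,col,-1)
    for e in(-.024,0,.024): 
        d([0,0,e],(0,0,255)); d([0,-.019,e],(0,255,0)); d([0,-.070,e],(255,255,0))
    A.append(im)
cv2.imwrite("pics/x.png",np.hstack(A))
```

```text
t 14.65 p [0.6273 0.2343 0.0609] yaw 155.5 F [ 0.8 -0.1  0.5] op_mm 47.5 j6 31
```

View pics/x.png

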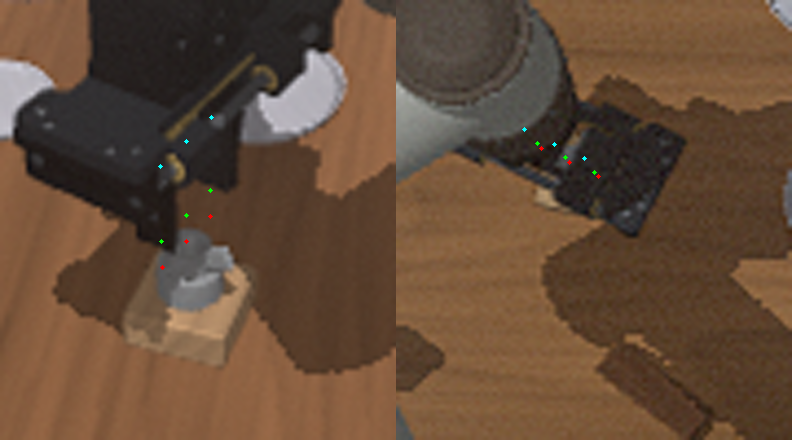

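The fingertips show about 5 px further back or higher in the side view than the reported TCP, with nut and TCP supposedly aligned. I'll settle it by touching bare bench at a clear spot and comparing with the side picture.

Run:
```python
from rb import *
line(NS,.12); env.gripper_to(0)
P=np.array([.54,.10])
go(P,.08,155.5);st("a")
print(env.move_straight([*P,-.02],None,.03,4));s=st("touch")
A=[]
for n,c in(("side",(220,180,310,280)),("top",(160,160,250,260))):
    f=env.grab_frame(n);P=s["position"]
    Rm=R.from_euler('xyz',s["tool_rot"],degrees=True).as_matrix()
    im=f["image"][c[1]:c[3],c[0]:c[2]];k=4.4
    im=cv2.resize(im,None,fx=k,fy=k,interpolation=cv2.INTER_CUBIC)
    for q,col in(([0,0,0],(0,0,255)),([0,-.019,0],(0,255,0)),([0,-.07,0],(255,255,0))):
        u=(proj(f,P+Rm@np.array(q))[0]-[c[0],c[1]]+.5)*k;cv2.circle(im,tuple(int(v) for v in u),2,col,-1)
    print(n,"base",proj(f,[[0,0,0]]).round())
    A.append(im)
cv2.imwrite("pics/w.png",np.hstack(A))
env.move_straight([.54,.10,.05],None,.1)
```

```text
a t 17.13 p [0.5408 0.1001 0.0807] yaw 155.5 F [0.2 0.3 0.5] op_mm 0.6 j6 38
False
touch t 20.62 p [ 0.5401  0.1    -0.0199] yaw 155.5 F [-0.2  0.5 -0.8] op_mm 0.4 j6 38
side base [[463. 236.]]
top base [[244. 386.]]
```

View pics/w.png

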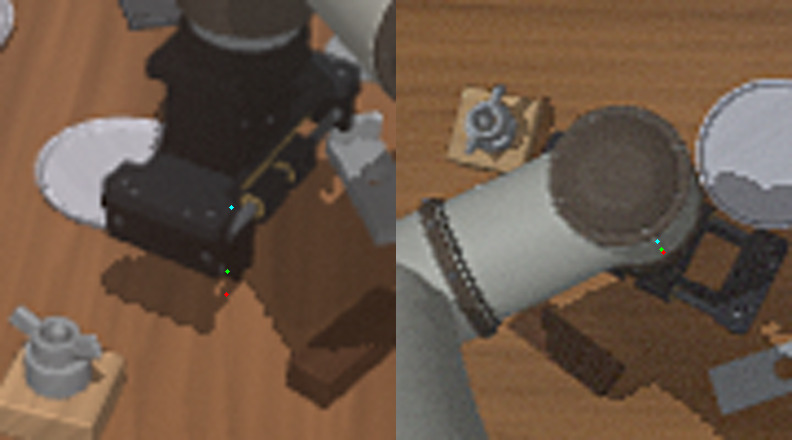

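No contact even at reported z = −20 mm, so the reported TCP lies below the real tips. I continue down under a force limit to find the real offset.

Run:
```python
from rb import *
env.move_straight([.54,.10,-.018],None,.15)
print(env.move_straight([.54,.10,-.06],None,.02,4));s=st("touch")
print(env.read_state()["joint_positions"].round(2))
A=[]
for n,c in(("side",(220,180,310,280)),("top",(160,160,250,260))):
    f=env.grab_frame(n);P=s["position"]
    Rm=R.from_euler('xyz',s["tool_rot"],degrees=True).as_matrix()
    im=f["image"][c[1]:c[3],c[0]:c[2]];k=4.4
    im=cv2.resize(im,None,fx=k,fy=k,interpolation=cv2.INTER_CUBIC)
    for q,col in(([0,0,0],(0,0,255)),([0,-.019,0],(0,255,0)),([0,-.07,0],(255,255,0))):
        u=(proj(f,P+Rm@np.array(q))[0]-[c[0],c[1]]+.5)*k;cv2.circle(im,tuple(int(v) for v in u),2,col,-1)
    A.append(im)
cv2.imwrite("pics/v.png",np.hstack(A))
env.move_straight([.54,.10,.05],None,.1)
```

```text
True
touch t 22.88 p [ 0.5401  0.1001 -0.0241] yaw 155.5 F [-1.1 -0.2  4.2] op_mm 0.7 j6 38
[ 2.741e+01  2.983e+01 -2.475e+01  2.000e-02 -3.542e+01  3.809e+01]
```

View pics/v.png

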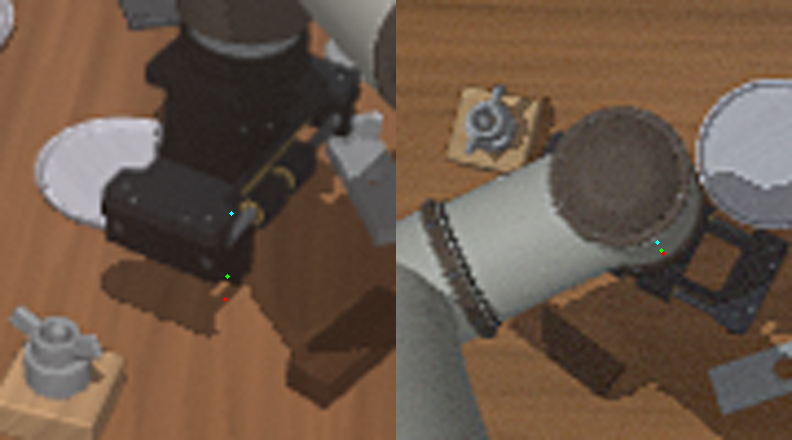

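```bash
python3 - <<'E'
import pickle
from h import *
fs=pickle.load(open("f0.pkl","rb"));f=fs["side"]
print("bench touch", back(f,[273.4,243.2],0), "rep .54,.10", proj(f,[[.54,.10,0]]))
for z in(.149,.172): print("y.png",z,back(f,[232.6,220],z), proj(f,[[.626,.2337,z]]))
E
python3 - <<'E'
import sys;sys.path.insert(0,'.')
import os;os.chdir('.')
from rb import *
P=[.54,.10,.12]
env.move_straight(P,None,.15);env.gripper_to(.3)
A=[]
s=st()
for n,c in(("side",(215,150,305,250)),("top",(160,160,250,260))):
    f=env.grab_frame(n)
    im=f["image"][c[1]:c[3],c[0]:c[2]];k=4.4
    im=np.clip(im.astype(float)*2,0,255).astype(np.uint8)
    im=cv2.resize(im,None,fx=k,fy=k,interpolation=cv2.INTER_CUBIC)
    Rm=R.from_euler('xyz',s["tool_rot"],degrees=True).as_matrix()
    for h in(0,.0235):
      for e in(-.013,.013):
        u=(proj(f,s["position"]+[0,0,h]+Rm[:,2]*e)[0]-[c[0],c[1]]+.5)*k;cv2.circle(im,tuple(int(v) for v in u),2,(0,0,255) if h==0 else (0,255,255),-1)
    A.append(im)
cv2.imwrite("pics/u.png",np.hstack(A))
E
```

```text
bench touch [[0.533581   0.10867905 0.        ]] rep .54,.10 [[271.3068876 240.9207137]]
y.png 0.149 [[0.62874806 0.21312883 0.149     ]] [[232.35432257 225.57047216]]
y.png 0.172 [[0.62385729 0.24256835 0.172     ]] [[232.2859207  217.52567377]]
 t 25.24 p [0.54 0.1  0.12] yaw 155.5 F [0.2 0.1 0.4] op_mm 25.7 j6 38
```

View pics/u.png

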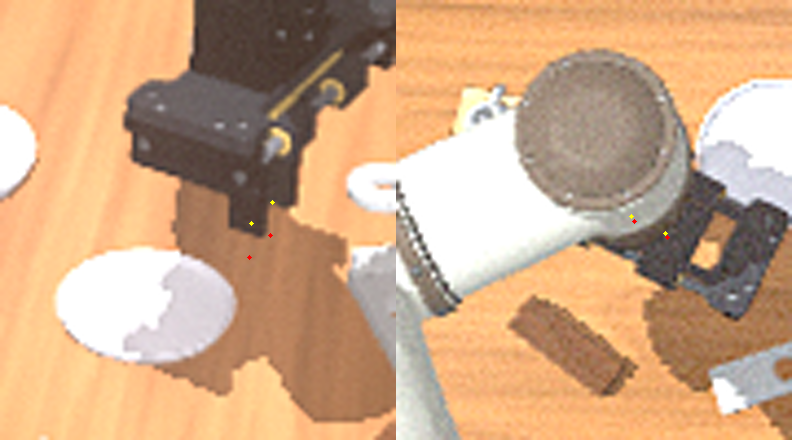

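The true tips sit about 23.5 mm above the reported TCP, with no visible sideways error. What matters next is whether the body is 70 mm or only about 46 mm above the real tips, because the 90 mm stud has to clear it. I'll check with the body's corners.

Run:
```python
from rb import *
s=st();P=s["position"]+[0,0,.0235]
Rm=R.from_euler('xyz',s["tool_rot"],degrees=True).as_matrix()
f=env.grab_frame("side");c=(215,130,315,230);k=6
im=np.clip(f["image"][c[1]:c[3],c[0]:c[2]].astype(float)*2,0,255).astype(np.uint8)
im=cv2.resize(im,None,fx=k,fy=k,interpolation=cv2.INTER_CUBIC)
for h,col in((.0465,(0,255,0)),(.070,(0,0,255))):
    q=np.array([[sx*.0375,-h,sz*.095] for sx,sz in((-1,-1),(1,-1),(1,1),(-1,1))])
    u=(proj(f,P+q@Rm.T)-[c[0],c[1]]+.5)*k
    cv2.polylines(im,[u.astype(np.int32)],True,col,1)
# fingers opened 26mm: pads ±13, width ±9.5
for sz in(-1,1):
    q=np.array([[sx*.0095,0,sz*t] for sx,t in((-1,.013),(1,.013),(1,.028),(-1,.028))])
    u=(proj(f,P+q@Rm.T)-[c[0],c[1]]+.5)*k
    cv2.polylines(im,[u.astype(np.int32)],True,(255,255,0),1)
cv2.imwrite("pics/body.png",im)
```

```text
t 25.34 p [0.54 0.1  0.12] yaw 155.5 F [-0.8 -0.  -0.2] op_mm 26.1 j6 38
```

View pics/body.png

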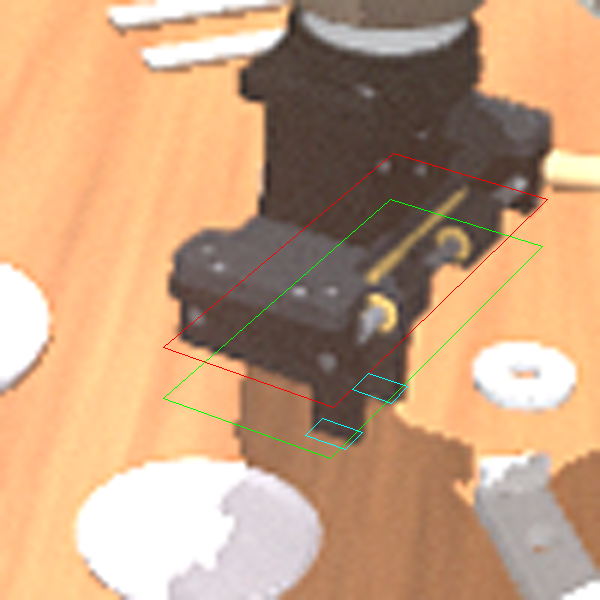

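The body edge matches the red outline and the tips match the cyan ones. So the whole gripper sits 23.5 mm higher than reported, with no other error, and I correct z by that amount.

```bash
cat >> rb.py <<'E'
DZ=.0236   # true tip z = reported + DZ
def go(p,z,y): env.goto([p[0],p[1],z-DZ],O(y))
def line(p,z,rate=.12,fl=None): return env.move_straight([p[0],p[1],z-DZ],None,rate,fl)
def tz(): return round(env.read_state()["position"][2]+DZ,4)
E
python3 - <<'E'
from rb import *
go(NS,.14,155.5);env.gripper_to(.6)
print(line(NS,.048,.12,6),tz());st("down")
env.gripper_to(0,15);st("grip")
line(NS,.15);st("lift")
f=env.grab_frame("side");save(f,"n2.png",(180,130,300,290),3.7)
E
```

```text
False 0.0489
down t 27.75 p [0.6273 0.2344 0.0253] yaw 155.5 F [ 0.5 -0.2 -0.3] op_mm 52.2 j6 31
grip t 28.32 p [0.6266 0.2339 0.0248] yaw 155.5 F [-0.3 -0.1  0.6] op_mm 26.6 j6 31
lift t 29.32 p [0.6259 0.2337 0.1253] yaw 155.5 F [-0.6 -1.1 -0.7] op_mm 26.3 j6 31
```

View pics/n2.png

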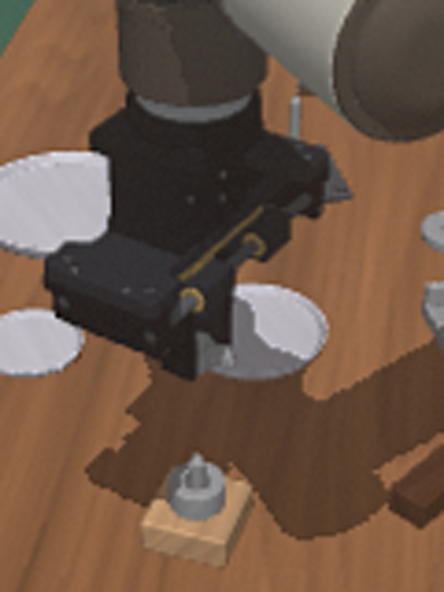

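The nut is held, its wing showing at about (225,350) in the crop, and the spacer stays on the post. Now it goes into the dish.

Run:
```python
from rb import *
go(DISH,.09,155.5)
line(DISH,.012,.12); print(line(DISH,.004,.02,3),tz());st("placed")
env.gripper_to(.5);st("rel")
line(DISH,.12,.2)
go(DISC,.10,110.5);env.gripper_to(.85)
st()
import pickle
fs={n:env.grab_frame(n) for n in("side","top")};pickle.dump(fs,open("f1.pkl","wb"))
save(fs["side"],"d1.png",(180,150,330,290),2.6);save(fs["top"],"d2.png",(160,120,310,260),2.6)
a=[cv2.imread(f"pics/d{i}.png") for i in(1,2)]
cv2.imwrite("pics/d.png",np.hstack(a))
```

```text
True 0.0071
placed t 31.43 p [ 0.6178  0.0157 -0.0165] yaw 155.5 F [-0.4 -0.6  3.6] op_mm 26.5 j6 49
rel t 32.07 p [ 0.6167  0.0156 -0.0177] yaw 155.5 F [-0.3 -0.9  0.3] op_mm 43.1 j6 49
 t 34.52 p [ 0.4598 -0.1522  0.0764] yaw 110.5 F [-0.4 -0.3  0.7] op_mm 73.5 j6 20
```

View pics/d.png

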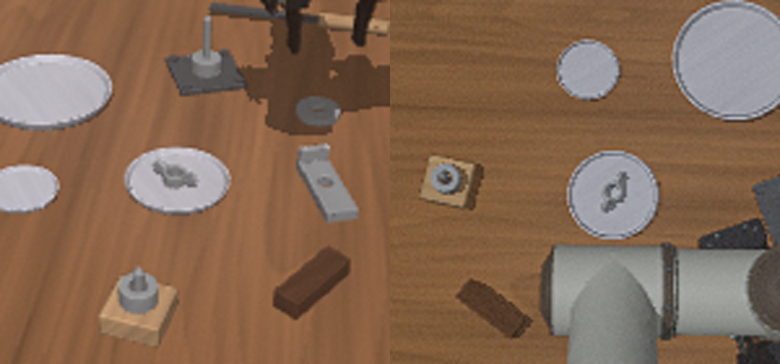

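The nut lies flat in the middle dish at about (175,175) in the side crop and (615,190) in the top crop. Next I re-fit the spacer and fetch the disc.

Run:
```python
from rb import *
from fit import *
import pickle
fs=pickle.load(open("f1.pkl","rb"))
for n in("top","side"):
    x,fn,*_=fitone(fs[n],"spacer",(.6266,.234),None,.025);print(n,x.round(1),round(fn,1))
print(line(DISC,.002,.12,5),tz());st("down")
env.gripper_to(0,30);st("grip")
line(DISC,.14,.2)
go(JIG,.125,110.5);st("over jig")
for n in("side","top"):
    f=env.grab_frame(n);save(f,f"j1{n}.png",(220,110,300,200) if n=="side" else (270,150,350,240),5)
cv2.imwrite("pics/j1.png",np.hstack([cv2.imread(f"pics/j1{n}.png") for n in("side","top")]))
```

```text
top [626.4 232. ] 8.8
side [626.2 233. ] 6.5
False 0.0025
down t 35.58 p [ 0.4604 -0.1522 -0.0211] yaw 110.5 F [0.1 0.3 0.6] op_mm 74.0 j6 20
grip t 36.09 p [ 0.4599 -0.1522 -0.0212] yaw 110.5 F [-1.1  0.3  4.5] op_mm 54.0 j6 20
over jig t 37.64 p [ 0.6079 -0.2247  0.0989] yaw 110.5 F [-0.7 -0.6 -0.8] op_mm 54.3 j6 27
```

View pics/j1.png

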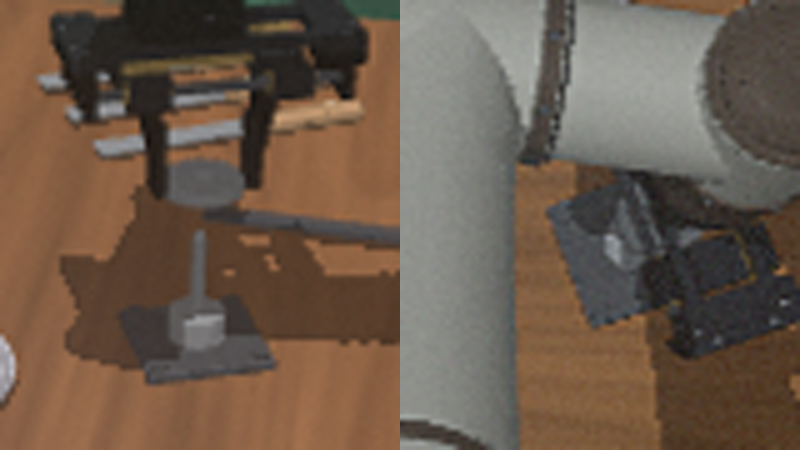

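Run:
```python
from rb import *
print(line(JIG,.080,.05,6),tz());st("mid")
print(line(JIG,.036,.08,6),tz());st("low")
print(line(JIG,.024,.02,5),tz());st("seat")
f=env.grab_frame("side");save(f,"j2.png",(220,110,300,200),5)
```

```text
False 0.0804
mid t 38.79 p [ 0.6096 -0.225   0.0568] yaw 110.5 F [ 1.3 -0.6 -1.3] op_mm 54.0 j6 27
False 0.036
low t 39.49 p [ 0.6095 -0.225   0.0124] yaw 110.5 F [ 0.1 -0.7 -0.8] op_mm 54.2 j6 27
True 0.0305
seat t 39.9 p [ 0.6097 -0.225   0.0069] yaw 110.5 F [-0.8  0.8  4.6] op_mm 54.4 j6 27
```

View pics/j2.png

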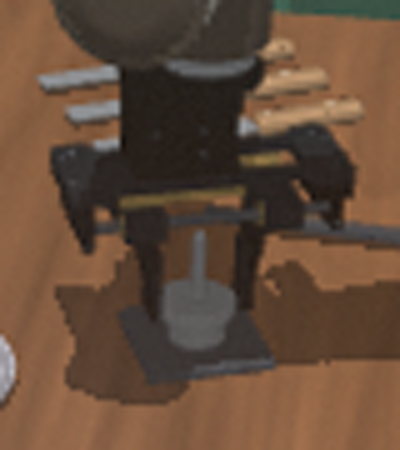

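The disc sits on the boss over the stud at (198,300). Release, then the bracket.

Run:
```python
from rb import *
env.gripper_to(.8);line(JIG,.13,.2)
go(BR,.09,110.5)
st()
env.gripper_to(.7)
f=env.grab_frame("side");save(f,"b0.png",(220,130,340,240),5)
print(line(BR,.003,.12,5),tz());st("down")
env.gripper_to(0,45);st("grip")
line(BR,.14,.15);st("lift")
f=env.grab_frame("side");save(f,"b1.png",(220,110,340,230),5)
```

```text
t 42.3 p [0.4513 0.0023 0.0664] yaw 110.5 F [ 0.1 -0.5  0.3] op_mm 69.4 j6 -1
False 0.0034
down t 43.73 p [ 0.4509  0.0026 -0.0202] yaw 110.5 F [ 0.1  0.7 -0. ] op_mm 60.9 j6 -1
grip t 44.3 p [ 0.4503  0.0024 -0.0203] yaw 110.5 F [-1.3  0.8  4.1] op_mm 35.6 j6 -1
lift t 45.37 p [0.4492 0.0022 0.1153] yaw 110.5 F [-0.5 -0.1 -3.9] op_mm 35.2 j6 -1
```

View pics/b0.png

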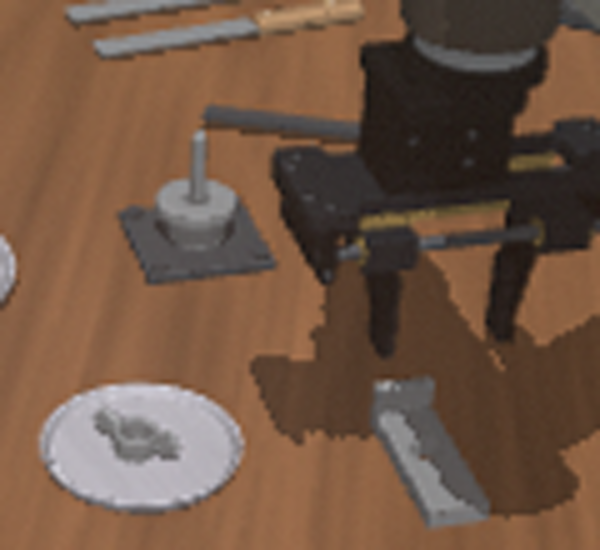

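View pics/b1.png

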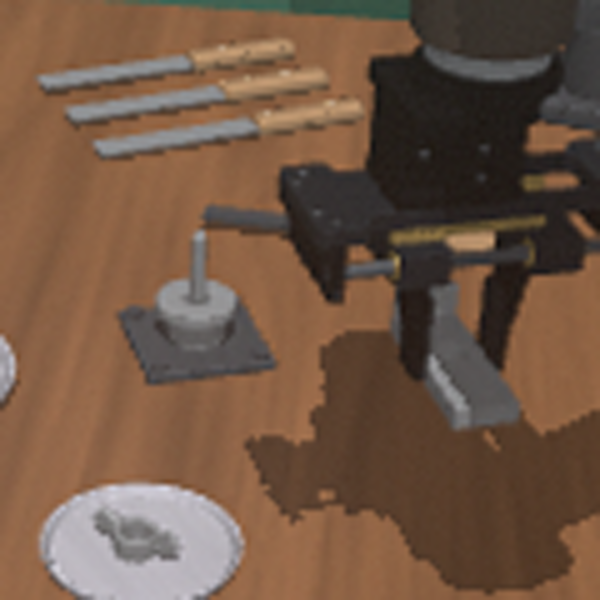

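The disc lies flat around the stud at (197,297) in the crop, and the bracket is held level. Now it goes onto the jig.

Run:
```python
from rb import *
go(JIG,.14,110.5);line(JIG,.115,.1);st("over")
f=env.grab_frame("side");save(f,"b2.png",(210,100,310,200),4)
print(line(JIG,.080,.05,6),tz());st("mid")
print(line(JIG,.046,.08,6),tz());st("low")
print(line(JIG,.035,.02,4),tz());st("seat")
f=env.grab_frame("side");save(f,"b3.png",(210,100,310,200),4)
cv2.imwrite("pics/b23.png",np.hstack([cv2.imread(f"pics/b{n}.png") for n in(2,3)]))
```

```text
over t 46.89 p [ 0.6089 -0.2239  0.0913] yaw 110.6 F [ 0.1  0.6 -2.9] op_mm 35.5 j6 27
False 0.0802
mid t 47.79 p [ 0.6095 -0.225   0.0566] yaw 110.5 F [ 0.3  0.8 -3.9] op_mm 34.9 j6 27
False 0.0456
low t 48.37 p [ 0.6092 -0.225   0.022 ] yaw 110.5 F [-0.3  0.6 -1.8] op_mm 35.2 j6 27
True 0.0413
seat t 48.74 p [ 0.6098 -0.225   0.0177] yaw 110.5 F [0.1 0.9 4.3] op_mm 35.2 j6 27
```

View pics/b23.png

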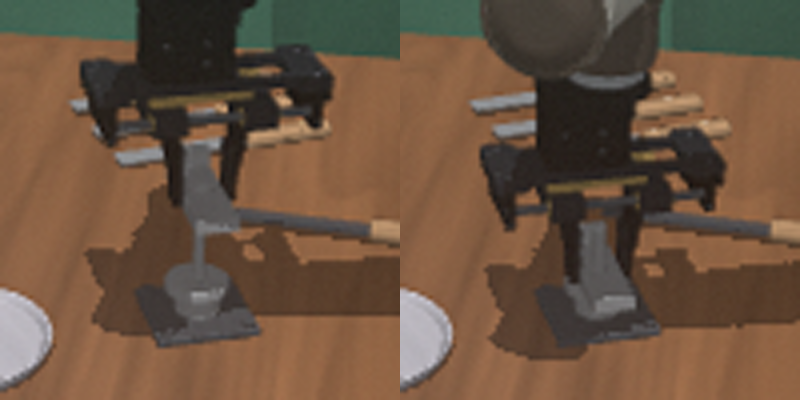

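Run:
```python
from rb import *
SP=np.array([.6263,.2328])
env.gripper_to(.6);line(JIG,.14,.2)
import pickle
go(SP,.13,110.5);st()
f=env.grab_frame("side");save(f,"c1.png",(180,110,310,290),3.3)
print(line(SP,.028,.12,5),tz());st("down")
env.gripper_to(0,25);st("grip")
line(SP,.15,.15);st("lift")
f=env.grab_frame("side");save(f,"c2.png",(180,110,310,290),3.3)
cv2.imwrite("pics/c.png",np.hstack([cv2.imread(f"pics/c{n}.png") for n in(1,2)])[:,:800])
```

```text
t 51.76 p [0.6266 0.2316 0.1063] yaw 110.4 F [-0.4 -0.3  0.2] op_mm 51.8 j6 -14
False 0.0289
down t 52.81 p [0.6271 0.2332 0.0053] yaw 110.5 F [ 0.3 -0.4 -0. ] op_mm 52.2 j6 -14
grip t 53.25 p [0.6265 0.233  0.0051] yaw 110.5 F [-1.2  0.8  3.3] op_mm 37.1 j6 -14
lift t 54.22 p [0.6254 0.2324 0.1249] yaw 110.5 F [ 0.4 -0.6 -2. ] op_mm 37.0 j6 -14
```

View pics/c.png

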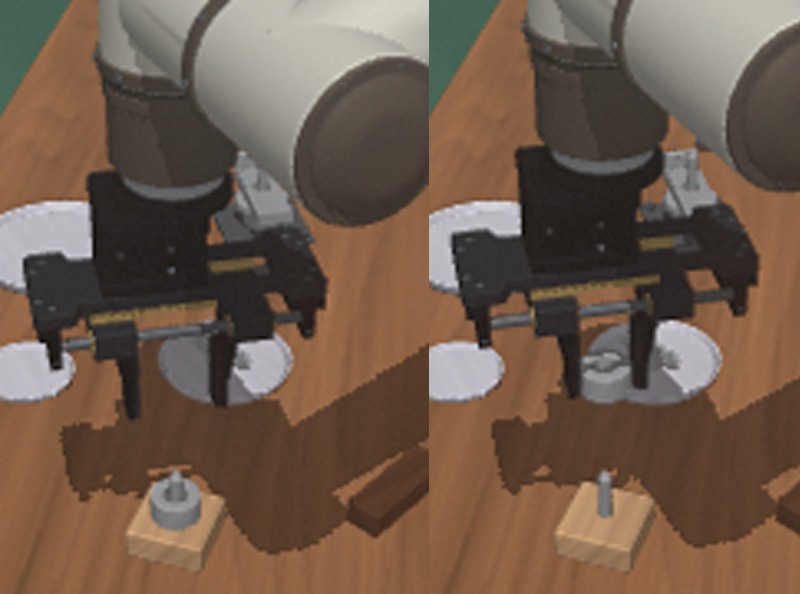

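The spacer is held at (605,375), the post stud is bare, and the bracket is on the jig with the stud through it at (690,180). Now the spacer goes onto the stud.

Run:
```python
from rb import *
go(JIG,.15,110.5);line(JIG,.125,.1);st("over")
f=env.grab_frame("side");save(f,"e2.png",(210,100,310,200),4)
print(line(JIG,.085,.05,5),tz());st("mid")
print(line(JIG,.058,.08,5),tz());st("low")
print(line(JIG,.049,.02,3.5),tz());st("seat")
f=env.grab_frame("side");save(f,"e3.png",(210,100,310,200),4)
cv2.imwrite("pics/e23.png",np.hstack([cv2.imread(f"pics/e{n}.png") for n in(2,3)]))
```

```text
over t 56.34 p [ 0.6092 -0.2244  0.1008] yaw 110.6 F [-0.8 -0.4 -0.4] op_mm 37.0 j6 27
False 0.0853
mid t 57.34 p [ 0.6095 -0.225   0.0617] yaw 110.5 F [-0.9  0.1 -0.7] op_mm 37.2 j6 27
False 0.0574
low t 57.83 p [ 0.609  -0.225   0.0338] yaw 110.5 F [ 0.2  0.4 -1. ] op_mm 37.0 j6 27
True 0.0537
seat t 58.17 p [ 0.6099 -0.2251  0.0301] yaw 110.5 F [ 0.3 -0.2  4.5] op_mm 36.8 j6 27
```

View pics/e23.png

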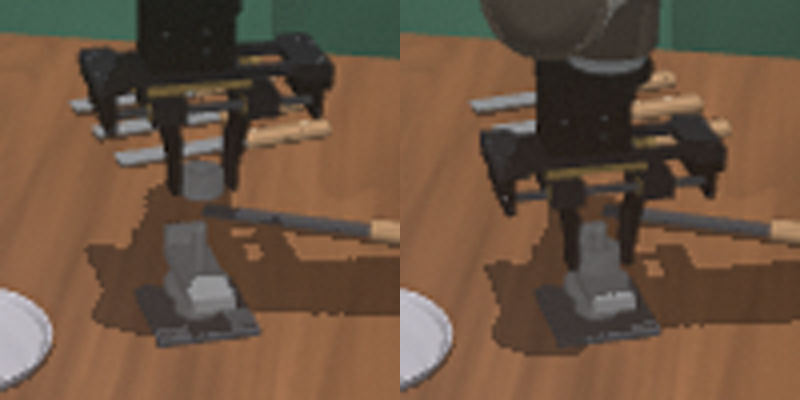

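Seated at 53.7 mm against an expected 53.9. Release, then fetch the nut from the dish with the same pose it was laid down in.

Run:
```python
from rb import *
env.gripper_to(.6);line(JIG,.15,.2)
go(DISH,.10,155.5);env.gripper_to(.55)
f=env.grab_frame("side");save(f,"g1.png",(210,110,310,240),4)
print(line(DISH,.0075,.12,4),tz());st("down")
env.gripper_to(0,15);st("grip")
line(DISH,.12,.15);st("lift")
f=env.grab_frame("side");save(f,"g2.png",(210,110,310,240),4)
cv2.imwrite("pics/g.png",np.hstack([cv2.imread(f"pics/g{n}.png") for n in(1,2)]))
```

```text
False 0.0082
down t 61.8 p [ 0.6178  0.0157 -0.0154] yaw 155.5 F [ 0.1 -0.5  0.3] op_mm 47.5 j6 49
grip t 62.32 p [ 0.6172  0.0156 -0.0156] yaw 155.5 F [-0.5 -0.4  1.9] op_mm 26.5 j6 49
lift t 63.22 p [0.616  0.0154 0.0952] yaw 155.5 F [-0.3 -0.4 -1.2] op_mm 26.4 j6 49
```

View pics/g.png

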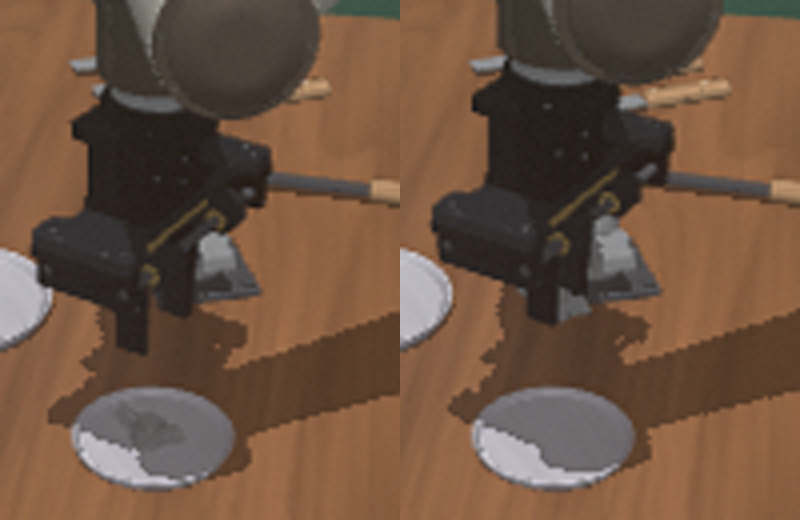

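The nut is in hand and the dish is empty. Now over the jig.

Run:
```python
from rb import *
line(DISH,.14,.15)
go(JIG,.14,155.5);line(JIG,.115,.1);st("over")
f=env.grab_frame("side");save(f,"k2.png",(210,100,310,200),4)
print(line(JIG,.088,.04,3.5),tz());st("mid")
print(line(JIG,.079,.04,3.5),tz());st("low")
print(line(JIG,.069,.02,3.5),tz());st("seat")
f=env.grab_frame("side");save(f,"k3.png",(210,100,310,200),4)
cv2.imwrite("pics/k23.png",np.hstack([cv2.imread(f"pics/k{n}.png") for n in(2,3)]))
```

```text
over t 64.9 p [ 0.6093 -0.2238  0.091 ] yaw 155.6 F [-0.4 -1.  -0.8] op_mm 26.3 j6 72
False 0.0882
mid t 65.78 p [ 0.6094 -0.225   0.0646] yaw 155.5 F [0.9 0.1 0. ] op_mm 26.3 j6 72
False 0.0786
low t 66.15 p [ 0.6089 -0.2249  0.055 ] yaw 155.5 F [ 0.3 -1.1 -1.4] op_mm 27.0 j6 72
True 0.0739
seat t 66.52 p [ 0.6097 -0.2251  0.0503] yaw 155.5 F [-0.2  0.4  4.5] op_mm 26.5 j6 72
```

View pics/k23.png

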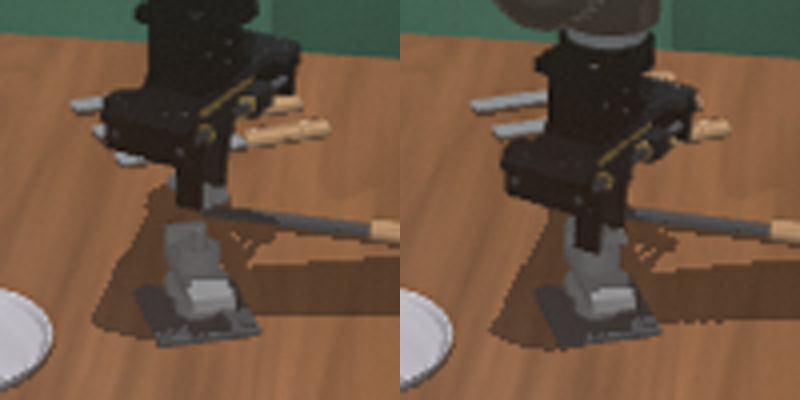

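Seated at 73.9 mm against an expected 74. Release, retreat and check.

Run:
```python
from rb import *
env.gripper_to(.55);line(JIG,.16,.15)
go(np.array([.45,.25]),.2,110.5);env.dwell(.5);st()
import pickle
fs={n:env.grab_frame(n) for n in("side","top")};pickle.dump(fs,open("f2.pkl","wb"))
f=fs["side"];save(f,"end_s.png",(215,110,305,210),4.4);save(fs["top"],"end_t.png",(270,150,360,250),4.4)
cv2.imwrite("pics/end.png",np.hstack([cv2.imread(f"pics/end_{n}.png") for n in"st"]))
save(f,"endfull.png")
from fit import *
for h in(.070,):
    x,fn,*_=fitone(f,"nut",(.609,-.224),(0,180),h);print(x.round(1),fn)
```

```text
t 70.33 p [0.4501 0.2499 0.1764] yaw 110.5 F [-0.7 -0.3  0.7] op_mm 47.7 j6 -27
[ 611.8 -187.6  138.9] 99.97550466621348
```

View pics/end.png

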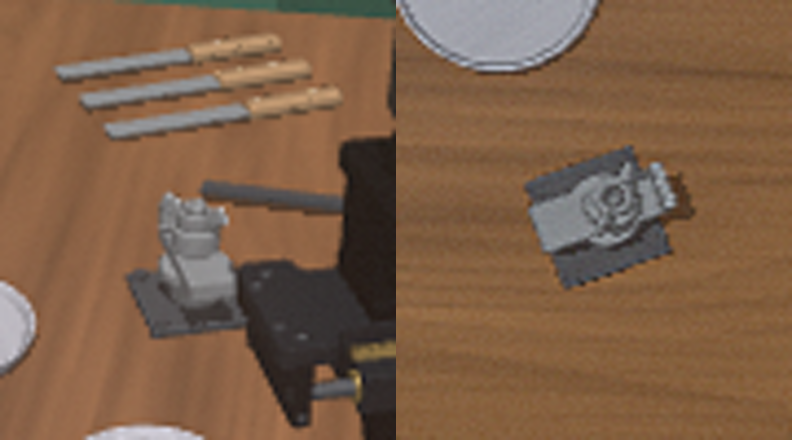

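View pics/endfull.png

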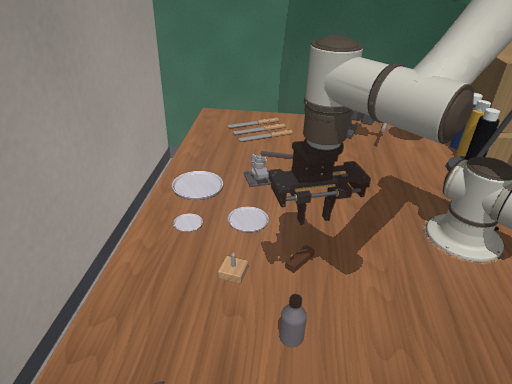

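The stack stands at side (260,170): disc, bracket with upstand, spacer and nut on top, and the bystanders look unmoved. The nut-only fit above means nothing, because it was pulled off by the grey beneath the nut. I do one composite silhouette check offline before handing in.

Run:
```python
from fit import *
import pickle
fs=pickle.load(open("f2.pkl","rb"));f0=pickle.load(open("f0.pkl","rb"))
def rot(p,a):
    C,S=np.cos(a),np.sin(a);return np.c_[C*p[:,0]-S*p[:,1],S*p[:,0]+C*p[:,1],p[:,2]]
def parts(nz):
    L=[rot(p,np.radians(21)) for p in M["jig"]]
    for n,z,a in(("disc",.028,0),("bracket",.038,-69.5),("spacer",.050,0),("nut",nz,-24.5)):
        L+=[rot(p,np.radians(a))+[0,0,z] for p in M[n]]
    return L
rows=[]
for n,p,c in(("side",(.6092,-.2234),(242,140,270,188)),("top",(.6093,-.2264),(295,178,336,220))):
    A=alpha(fs[n],c)
    if n=="side":
        for nz in(.066,.070,.074,.08): print(n,nz,round(float(((render(fs[n],parts(nz),*p,0,0,c)-A)**2).sum()),2))
    B=render(fs[n],parts(.07),*p,0,0,c);rows.append(cv2.resize((np.hstack([A,B,abs(A-B)])*255).astype(np.uint8),(780,290)))
cv2.imwrite("pics/cmp.png",np.vstack(rows))
a=fs["top"]["image"].astype(int);b=f0["top"]["image"].astype(int)
d=abs(a-b).max(2)>40
for nm,(x0,y0,x1,y1) in dict(blank=(185,226,213,251),oil=(112,220,138,242),file=(355,193,373,275)).items(): print(nm,d[y0:y1,x0:x1].mean().round(3))
```

```text
side 0.066 54.11
side 0.07 63.96
side 0.074 76.84
side 0.08 85.5
blank 0.169
oil 0.432
file 0.0
```

View pics/cmp.png

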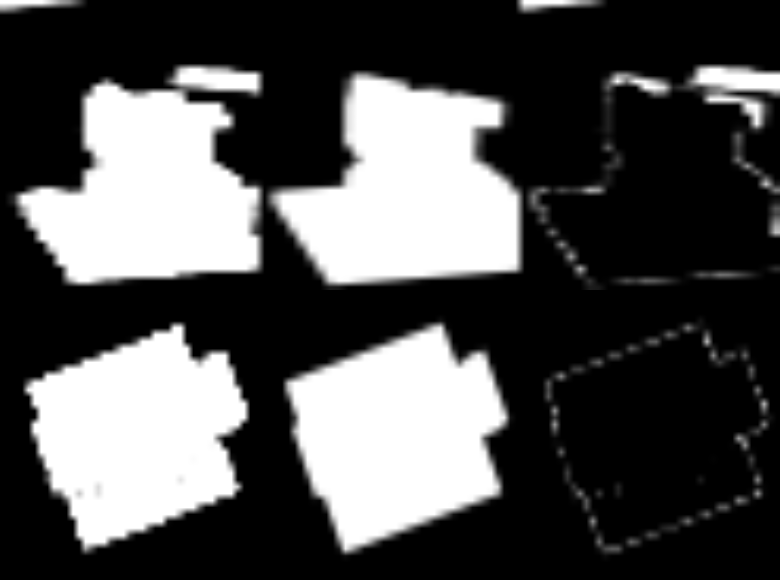

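The silhouette matches the full stack in both views. Only the wing tips differ, because I modelled them as square boxes. The blank and oil pixel differences in the top view probably come from the arm and its shadow now lying there: in the side view both are at their starting pixels (blank ≈(299,258), bottle ≈(292,325)). Handing in.

Run:
```python
from rb import *
env.close_job();print(env.read_state()["clock"])
```

```text
the job is handed in; nothing more can be done
the job is handed in; nothing more can be done
```

The jig is set up and the job is handed in, at about 70 s on the robot's clock. I took the wing nut off the post and laid it in the middle-sized dish. Then I stacked the disc, the bracket (upstand up), the spacer and the wing nut on the stud, each lowered until it touched and let go before the next.

- **Seating:** each part came to rest within 0.5 mm of the height I expected. In the final pictures the stack's outline matches a model of the finished stack in both views, except at the wing tips, which I had modelled as square.
- **Tool height error:** the first two grasps for the nut closed on nothing. The fingertips were really about 23.5 mm above the reported TCP. I measured this by touching bare bench (about 4 N) and corrected for it from then on.
- **Checks that disagreed:**
  - The two cameras differed by about 3 mm in y, so I used the average.
  - A fit of the nut alone on the finished stack failed, misled by the grey metal beneath it.
  - A comparison of the first and last top views showed changes around the blank and the oil bottle, which I put down to the arm and its shadow. In the side view both are where they started, and the file shows no change from above.

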